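# Close the pickling crock and take off its dust cover

## Robot

A 6-joint arm with a two-finger parallel gripper is mounted at the origin on the work surface. World frame = base frame: x ahead of the robot, y to its left, z up, the work surface at z = 0. Lengths are in m, angles in rad, forces in N, time in s.
With the tool pointing down it reaches from about 0.35 to 0.775 m from the base axis. Payload 5.5 kg.
Tool frame: the origin (TCP) lies between the finger pads, 19 mm behind the fingertips; this is the grasp point; z points along the fingers, y is the line along which they close (so a half turn about z gives the same grasp; the last joint's range is limited). The gripper opens to 85 mm and grips with 20 to 120 N. Pads are 22 mm wide; open, the fingers measure 114 mm over their backs; the gripper's body (76 mm by 85 mm) begins 54 mm behind the grasp point. The pads swing forward as they close: fully open they stand 13 mm farther back than shut.
Start: joints at [-1.384, 0.313, 0.046, 1.304, 0, 1.431], TCP at [0.185, -0.545, 0.25] pointing down, gripper open.
Joint ranges: [-2.76, 2.76], [-0.86, 1.69], [-1.03, 1.26], [-2.2, 2.34], [-1.47, 1.5], [-3.14, 3.14]. Speed limits (rad/s): [2.57, 2.57, 3.14, 3.14, 3.14, 3.14].

## Interface

Orientations are given as a unit quaternion [w, x, y, z].
In Python, from workcell import get_state, read_camera, hand_in gives the robot as it stands.
- The arm moves only by the tool send_rows, never from a script. Its argument "increments" is a list of rows, each an object of numbers: "dx", "dy", "dz": the shift along the world's x, y, z in units of 25 mm (1.0 is 25 mm); "roll": the turn about the world's z in units of 8 degrees (1.0 is 8 degrees); "claw": the opening, from -1 (shut) to 1 (fully open). In form: [{"dx": .., "dy": .., "dz": .., "roll": .., "claw": ..}, ...]. A call has exactly 5 rows; each row is the pose to reach, as a shift and turn from the pose commanded when the call began; what a row does not reach only later rows make up. A row lasts 1/8 s, in which the tool goes at most 62.5 mm and 10.7 degrees, less where a joint would pass 70% of its speed; a pose out of reach is approached as far as the arm can. A call with a gripper value outside its range is refused whole. The fingers move at their own pace and stop on an object; "grip_force" is the grip in N (left out, the last holds). Time passes only in rows, so rows that repeat a pose let the fingers close, or fill a call up. It gives the time, the measured TCP pose, the force, the opening and the grip force at its end, in the units of the state.
- get_state(): the state, without advancing time (a new reading comes with each control period).
- read_camera(name): name is "scene" or "top" or "wrist"; returns a dict with "image" (420x560x3 uint8, blue, green, red), "fx", "fy", "cx", "cy" (pixels), "world_to_cam" (4x4, takes a point from world to camera coordinates). Camera axes: x right, y up, looking along -z (the intrinsics and any distortion apply to the point x, -y, -z); pixel columns grow to the right and rows downward; lengths in m; the calibration is good to about 2 mm. The wrist camera is an equidistant fisheye: a pixel r from the principal point sees the ray r / f radians off the axis. A picture is of the moment at which its call begins. There is no depth.
- hand_in(): hands the job in; it is judged then, once.
The state is a dict: "clock": time; "joint_pos": joint angles; "qvel": joint speeds; "tau": joint torques, N m; "tcp_pos": TCP position; "orientation": TCP orientation; "wrist_force": force on the tool from outside, world axes, zero at the start; "ft_torque": the same for the moment, N m; "finger_gap": finger opening in m; "grip_force": force on a finger pad.
Only numpy, scipy, OpenCV 4.12 (cv2) and the standard library are available. Lean on these libraries where they do the work, as an engineer would, in place of code of your own. Each camera call takes 0.05 s, during which the arm holds its last target. There are 200 camera calls.

## Task

Lift the yellow pail by its bow handle off the brown crock and set it down gently and upright, with its whole base on the cork mat. Then carry the nested pair of lids together by the red knob of the inner lid and lower them onto the crock so that the inner lid sits fully home in its mouth, and let go. Finally lift only the blue outer lid by its steel collar, leaving the inner lid undisturbed on the crock, and finish while still holding the outer lid level and still, about 10 cm above the inner one; do not move the crock or upset the jars and the tin.

Things in the scene. Friction and masses are not known exactly. Their poses are not given: they have to be found in the camera images.
- crock: Heavy brown stoneware crock (2.5 kg, loose), round, outer diameter 120 mm, 90 mm high, open at the top; walls 10 mm thick, mouth 100 mm in diameter, inner floor 10 mm up. At the start the yellow pail stands on its rim. Origin: centre of its underside, z up.
- crock_mouth (a point): Centre of the crock's mouth, at rim height, 90 mm above the crock's underside.
- pail: Yellow empty pail, about 0.35 kg, base diameter 112 mm, rim diameter 124 mm, 70 mm high. A rigid upright steel bow handle spans it; its top is a level wooden grip, 16 mm thick, 60 mm long, lying along the pail's y axis, centred over the pail, centreline 130 mm above its underside, free space below. Origin: centre of its underside, z up.
- pail_grip (a point): Centre of the wooden grip of the pail's bow handle (130 mm above the pail's underside); the grip lies along the pail's y axis.
- mat: Round cork mat, 184 mm in diameter, 4 mm thick, fixed on the worktop, empty at the start. Origin: centre of its underside, so its top is at z = 4 mm.
- inner_lid: White inner lid, 0.2 kg, at first on the worktop under the outer lid. Plug 92 mm wide, 10 mm high, chamfered (4 mm play in the crock's mouth); flange 116 mm wide, 6 mm thick (rests on the crock's rim); stem 16 mm thick; red round knob 24 mm thick, 46 to 78 mm above the underside, 31 mm of it above the collar. Origin: centre of the underside, z up; 80 mm above the crock's underside when home.
- inner_knob (a point): Point on the axis of the red knob, 70 mm above the inner lid's underside: with the TCP here the fingertips clear the outer lid's collar by 4 mm. Lifting by this knob carries both lids.
- outer_lid: Blue outer lid, 0.18 kg, lying loose on the inner lid's flange (2.5 mm play). Flat ring 128 mm wide, 5 mm thick, with a 6 mm skirt below its edge and a steel collar in the middle: round tube 50 mm outside, 40 mm bore, 26 mm high, through which the red knob passes freely. Origin: centre of the plate's underside, 16 mm above the inner lid's underside when nested, z up.
- outer_collar (a point): Point on the collar's axis, 26 mm above the outer lid's origin (5 mm below the collar's top): with the TCP here the fingertips clear the plate by 2 mm and the fingers grasp the collar across its 50 mm diameter; the knob's top is then 36 mm above the TCP.
- jar_amber: Bystander: amber preserve jar with white cap, 72 mm in diameter, 110 mm high, standing beyond the work. Origin: centre of its underside.
- jar_green: Bystander: green preserve jar with yellow cap, 68 mm in diameter, 100 mm high, standing beyond the work. Origin: centre of its underside.
- tin_can: Bystander: tin can with red label, 74 mm in diameter, 105 mm high, standing to the robot's right. Origin: centre of its underside.
Not all that is in view belongs to the job. There is more than one size of the mat; the one meant has the size given above.

How it is judged:
On the way, in this order (a step that is already met when the one before it is completed fails the run):
1. the pail stands upright on the cork mat, let go (horizontal distance between pail and mat below 0.038 m and z of pail in the frame of mat below 0.007 m and angle between pail's own z axis and vertical below 0.05 rad and contact force between the fingers and pail below 0.1 N and linear speed of pail below 0.03 m/s), for 0.2 s.
2. both lids, still nested, sit fully home on the crock, let go (horizontal distance between inner_lid and crock_mouth below 0.006 m and z of inner_lid in the frame of crock between 0.076 and 0.0825 m and angle between inner_lid's own z axis and vertical below 0.05 rad and z of outer_lid in the frame of inner_lid below 0.019 m and contact force between the fingers and inner_lid below 0.1 N and contact force between the fingers and outer_lid below 0.1 N and linear speed of inner_lid below 0.03 m/s), for 0.2 s.
3. the outer lid alone is lifted off, the inner lid staying home (horizontal distance between inner_lid and crock_mouth below 0.006 m and z of inner_lid in the frame of crock between 0.076 and 0.0825 m and angle between inner_lid's own z axis and vertical below 0.05 rad and z of outer_lid in the frame of inner_lid above 0.04 m and contact force between the fingers and outer_lid above 1 N and contact force between the fingers and inner_lid below 0.1 N), for 0.1 s.
At the end, for the whole second after the job is handed in: Pail upright on the mat, within 38 mm of its centre, untouched; inner lid home in the crock (within 6 mm of centre, 2.5 mm of seated height, tilt under 0.05 rad), untouched; outer lid held by the fingers alone, 75 to 160 mm above the inner lid, tilt under 0.2 rad, still (all of step 1 and horizontal distance between inner_lid and crock_mouth below 0.006 m and z of inner_lid in the frame of crock between 0.076 and 0.0825 m and angle between inner_lid's own z axis and vertical below 0.05 rad and linear speed of each of inner_lid, outer_lid below 0.03 m/s and contact force between each of the fingers, outer_lid and inner_lid below 0.1 N and z of outer_lid in the frame of inner_lid between 0.075 and 0.16 m and angle between outer_lid's own z axis and vertical below 0.2 rad and contact force between the fingers and outer_lid above 1 N and contact force between outer_lid and crock below 0.1 N and contact force between outer_lid and pail below 0.1 N); the arm keeps its last pose, push and grip.
It fails at once if the lids are parted while the inner lid is not home on the crock (z of outer_lid in the frame of inner_lid above 0.03 m and not (horizontal distance between inner_lid and crock_mouth below 0.006 m and z of inner_lid in the frame of crock between 0.076 and 0.0825 m and angle between inner_lid's own z axis and vertical below 0.05 rad)).
It fails at once if the pail or a lid is dropped (falls free faster than 0.6 m/s) ((contact force between the fingers and pail below 0.1 N and linear speed of pail above 0.6 m/s) or (contact force between the fingers and inner_lid below 0.1 N and linear speed of inner_lid above 0.6 m/s) or ((contact force between the fingers and outer_lid below 0.1 N and linear speed of outer_lid above 0.6 m/s) and contact force between the fingers and inner_lid below 0.1 N)).
It fails at once if the crock is shifted by more than 25 mm (distance of crock from where it was at the start of the episode above 0.025 m).
It fails at once if a jar or the tin is shifted by more than 25 mm or tipped (distance of any of jar_amber, jar_green, tin_can from where it was at the start of the episode above 0.025 m or angle between any of jar_amber, jar_green, tin_can's own z axis and vertical above 0.3 rad).
It also fails if it takes over 72 s, if anything falls off the work surface, if the arm or the gripper's body presses on something with over 40 N, if the wrist force passes 120 N, or if a joint passes its speed limit or range.

## Working session

There is one attempt and no reset: what is moved stays moved. The work goes in short steps, Python scripts to look and compute and a tool call to move; the robot and the scene stay as the last step left them, time stands still between calls to the robot, and variables do not carry over. Pictures are saved under pics/ and viewed, at most 10 in all, crops included, and the job is handed in when it is done.

Besides the shell and the picture viewer there is one more tool, called after "Emit:" as name(argument=value, ...), one argument or row to a line, values as JSON. send_rows: Moves the arm, as the interface text tells. Its arguments: {"type":"object","properties":{"increments":{"type":"array","items":{"type":"object","properties":{"dx":{"type":"number"},"dy":{"type":"number"},"dz":{"type":"number"},"roll":{"type":"number"},"claw":{"type":"number"}}}},"grip_force":{"type":"number"}},"required":["increments"]}

```bash
mkdir -p pics; ls
python3 - <<'E'
from workcell import *
import cv2,pickle
s=get_state();print(s)
d={}
for n in("scene","top"):
    r=read_camera(n);d[n]=r;cv2.imwrite(f"pics/{n}0.png",r["image"])
    print(n,{k:v for k,v in r.items() if k!="image"})
pickle.dump(d,open("c0.pkl","wb"))
E
```

```text
pics
{'clock': 0.0, 'joint_pos': array([-1.38359590e+00,  3.13999127e-01,  4.49980931e-02,  1.30355689e+00,
        1.19719016e-05,  1.43117131e+00]), 'qvel': array([ 0.00017058,  0.00017636, -0.00016002,  0.00178492,  0.00056778,
        0.000504  ]), 'tau': array([-1.28186235e-03, -4.80622852e+01,  2.98533618e+01,  1.93934399e-02,
       -8.84276255e-05,  2.72478573e-06]), 'tcp_pos': array([ 0.18449289, -0.54412349,  0.24911735]), 'orientation': array([-8.80693360e-04,  9.86677444e-01,  1.62686339e-01, -1.49659836e-05]), 'wrist_force': array([0.5159942 , 0.63776619, 0.49117752]), 'ft_torque': array([ 0.01574007,  0.01875421, -0.0297654 ]), 'grip_force': 0.0, 'finger_gap': 0.08545535260272202}
scene {'fx': 466.6790118154871, 'fy': 466.6790118154871, 'cx': 270.4286718838245, 'cy': 210.09490853959642, 'world_to_cam': array([[-0.70511427,  0.70907458,  0.00520651,  0.43256362],
       [-0.51146407, -0.51366566,  0.68887742,  0.12638134],
       [ 0.49113988,  0.48307435,  0.72485915, -1.49730666],
       [ 0.        ,  0.        ,  0.        ,  1.        ]])}
top {'fx': 460.338114127788, 'fy': 460.338114127788, 'cx': 283.21046482354654, 'cy': 209.828001119431, 'world_to_cam': array([[-1.93970030e-03, -9.99896261e-01,  1.42725500e-02,
        -9.83446174e-02],
       [ 9.88145216e-01,  2.74471094e-04,  1.53521844e-01,
        -5.72844864e-01],
       [-1.53509835e-01,  1.44011383e-02,  9.88042174e-01,
        -1.38850444e+00],
       [ 0.00000000e+00,  0.00000000e+00,  0.00000000e+00,
         1.00000000e+00]])}
```

View pics/top0.png

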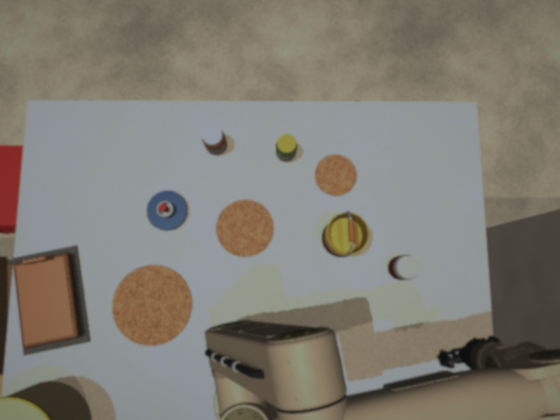

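View pics/scene0.png

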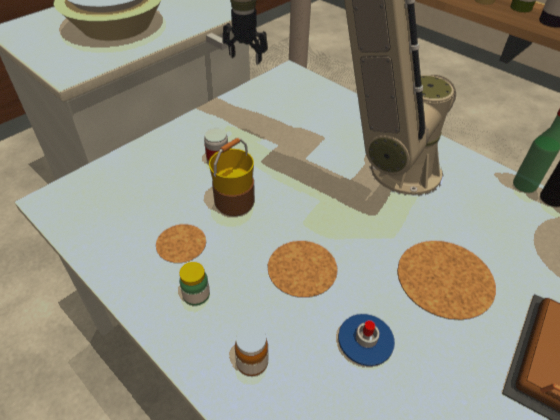

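The top view shows the lids at about (167,210) and the pail on the crock at (347,234), with its orange grip at about (351,230). The tin is at (404,267) and the jars are at (287,147) and (215,141). The three cork mats are at (245,228), (336,175) and (152,305). In the scene view the pail is at (232,180) and the red knob at (369,328).

```bash
cat > h.py <<'E'
import numpy as np,cv2
from scipy.optimize import least_squares
def toplane(r,uv,z):
    uv=np.atleast_2d(np.asarray(uv,float));M=r["world_to_cam"];R,t=M[:3,:3],M[:3,3]
    d=np.c_[(uv[:,0]-r["cx"])/r["fx"],-(uv[:,1]-r["cy"])/r["fy"],-np.ones(len(uv))]@R
    c=-R.T@t; k=(z-c[2])/d[:,2]; return (c+k[:,None]*d)[:,:2]
def circ(p):
    f=lambda q:np.hypot(*(p-q[:2]).T)-q[2]
    s=least_squares(f,[*p.mean(0),.05],loss="soft_l1",f_scale=.002);return s.x.round(4)
def blobs(r,lo,hi,amin=30,box=None,hull=True):
    m=cv2.inRange(cv2.cvtColor(r["image"],cv2.COLOR_BGR2HSV),np.array(lo),np.array(hi))
    if box:
        k=np.zeros_like(m);k[box[1]:box[3],box[0]:box[2]]=255;m&=k
    m=cv2.morphologyEx(m,cv2.MORPH_CLOSE,np.ones((3,3)))
    cs,_=cv2.findContours(m,cv2.RETR_EXTERNAL,cv2.CHAIN_APPROX_NONE)
    return [cv2.convexHull(c)[:,0] if hull else c[:,0] for c in cs if cv2.contourArea(c)>amin]
E
python3 - <<'E'
from h import *;import pickle
d=pickle.load(open("c0.pkl","rb"))
for n in d:
    r=d[n];print(n)
    for nm,lo,hi,z,a in[("cork",(5,90,70),(18,255,255),.004,500),("blue",(100,120,30),(125,255,255),.021,300),("yellow",(19,120,60),(34,255,255),.16,100),("red",(0,150,80),(4,255,255),.078,10),("red2",(172,150,80),(180,255,255),.078,10),("orange",(4,120,80),(13,255,255),.22,20)]:
        for b in blobs(r,lo,hi,a):
            print(nm,b.mean(0).round(0),circ(toplane(r,b,z)))
    hsv=cv2.cvtColor(r["image"],cv2.COLOR_BGR2HSV)
t=d["top"]["image"][195:275,300:380];cs=d["scene"]["image"][125:225,190:270]
cv2.imwrite("pics/crop0.png",np.hstack([cv2.resize(t,(400,400),interpolation=2),cv2.resize(cs,(320,400),interpolation=2)]))
E
```

```text
scene
cork [538. 352.] [0.2769 0.5985 0.1365]
cork [448. 279.] [0.2812 0.3083 0.1224]
cork [301. 267.] [0.5209 0.0246 0.0908]
cork [180. 243.] [ 0.6947 -0.2674  0.0678]
cork [510.  19.] [-1.2287 -0.3381  0.3584]
blue [365. 340.] [0.5772 0.2712 0.0624]
yellow [191. 274.] [ 0.7955 -0.0627  0.0298]
yellow [230. 173.] [ 0.5073 -0.253   0.084 ]
red [369. 329.] [0.5849 0.2721 0.0149]
orange [538. 351.] [0.4552 0.5809 0.1101]
orange [229. 145.] [ 0.4836 -0.2793  0.0263]
top
cork [152. 305.] [0.2829 0.3079 0.1198]
cork [ 49. 294.] [0.2983 0.639  0.1465]
cork [243. 227.] [0.5219 0.0236 0.0883]
cork [336. 175.] [ 0.6952 -0.269   0.0652]
yellow [ 29. 405.] [-0.0753  0.6293  0.1254]
yellow [360. 231.] [ 0.4868 -0.2817  0.0565]
yellow [338. 235.] [ 0.4856 -0.2677  0.0535]
yellow [286. 144.] [ 0.7495 -0.1063  0.0268]
red [163. 207.] [0.5744 0.2671 0.0089]
red [ 12. 193.] [0.6346 0.7641 0.1345]
orange [151. 327.] [0.235  0.2484 0.0266]
orange [142. 313.] [0.2705 0.2741 0.0112]
orange [172. 311.] [0.2723 0.1994 0.019 ]
orange [126. 318.] [0.2685 0.3146 0.0326]
orange [129. 293.] [0.3135 0.3097 0.0243]
orange [178. 284.] [0.3464 0.1761 0.0212]
orange [139. 280.] [0.3607 0.2832 0.0188]
orange [ 46. 301.] [0.3066 0.5277 0.1214]
orange [351. 228.] [-0.8071 78.6696 78.9614]
orange [335. 187.] [ 0.6089 -0.236   0.012 ]
orange [342. 162.] [ 0.6802 -0.2511  0.0183]
```

View pics/crop0.png

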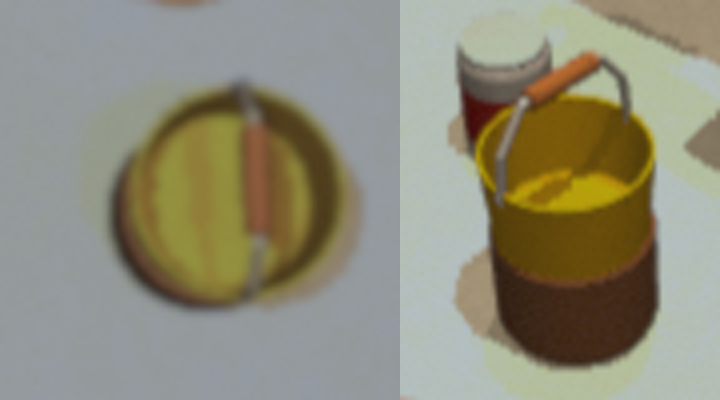

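Run:
```python
from h import *;import pickle
d=pickle.load(open("c0.pkl","rb"));r=d["top"];s=d["scene"]
for v in [(120,215),(175,190),(205,195)]: pass
hsv=cv2.cvtColor(r["image"],cv2.COLOR_BGR2HSV);print(hsv[215,152],hsv[215,183],hsv[240,200],hsv[209,164],hsv[210,170])
for lo in[(100,70,20),(100,110,20)]:
  for b in blobs(r,lo,(130,255,150),300,(130,170,210,250)):print("blue",b.mean(0),circ(toplane(r,b,.021)))
bs=blobs(r,(15,90,20),(34,255,255),50,(318,205,375,262));print(len(bs))
print("pail rim top",circ(toplane(r,cv2.convexHull(np.vstack(bs))[:,0],.16)))
bs=blobs(r,(0,120,90),(14,255,255),20,(346,214,357,246))
for b in bs:
  x=cv2.minAreaRect(b);print("grip",x)
a=toplane(r,[(351.6,219.4),(351.6,242.2)],.22);b=toplane(s,[(222.5,150),(240,140)],.22)
for q in(a,b):print(q,q.mean(0),np.degrees(np.arctan2(*(q[1]-q[0])[::-1])),np.hypot(*(q[1]-q[0])))
for b in blobs(s,(4,120,60),(13,255,255),20,(215,132,246,157)):print("gs",cv2.minAreaRect(b),toplane(s,[cv2.minAreaRect(b)[0]],.22))
for rr,c in((r,(166,209)),(s,(369,328))):
  box=(c[0]-12,c[1]-14,c[0]+12,c[1]+14)
  for b in blobs(rr,(0,130,50),(8,255,255),5,box)+blobs(rr,(170,130,50),(180,255,255),5,box):print("red",b.min(0),b.max(0),toplane(rr,[b.mean(0)],.074))
for nm,z,p in[("tin",.105,(405,267)),("green",.1,(286,145)),("amber",.11,(213,137))]:print(nm,toplane(r,[p],z))
```

```text
[107 102 110] [107 101 111] [104  18 159] [  2 164 121] [ 25  28 119]
blue [167.19047619 209.42857143] [0.5762 0.2692 0.0607]
1
pail rim top [ 0.4853 -0.2774  0.0619]
grip ((351.0, 230.5), (21.0, 4.0), 90.0)
[[ 0.5192089  -0.28267512]
 [ 0.45698993 -0.28113201]] [ 0.48809942 -0.28190356] 178.57928000402143 0.06223810841790791
[[ 0.51439774 -0.27666677]
 [ 0.45350684 -0.27545575]] [ 0.48395229 -0.27606126] 178.8606247559769 0.06090294609668116
gs ((229.96925354003906, 143.94613647460938), (4.8373541831970215, 19.597488403320312), 60.2551155090332) [[ 0.48375435 -0.28176889]]
red [160 204] [166 210] [[0.57650849 0.26654749]]
red [363 322] [374 336] [[0.58476568 0.27379455]]
tin [[ 0.39363581 -0.45528133]]
green [[ 0.76496935 -0.10694846]]
amber [[0.78656534 0.11507215]]
```

The mat that matches 184 mm is the one at (0.521, 0.024). The crop shows the pail's grip lying along world x, centred near (0.485, -0.279). I'm moving above the pail now.

Emit:
send_rows(
  increments=[
    {"dx": 0.8,"dy": 0.71,"dz": 0.4,"roll": 1.33,"claw": 1},
    {"dx": 1.6,"dy": 1.42,"dz": 0.8,"roll": 2.66,"claw": 1},
    {"dx": 2.4,"dy": 2.13,"dz": 1.2,"roll": 3.99,"claw": 1},
    {"dx": 3.2,"dy": 2.84,"dz": 1.6,"roll": 5.32,"claw": 1},
    {"dx": 4,"dy": 3.55,"dz": 1.6,"roll": 6.65,"claw": 1},
  ],
  grip_force=50,
)

```text
clock: 0.72
tcp_pos: [0.2852, -0.4555, 0.2905]
orientation: [0.0, 0.808, 0.59, -0.0]
wrist_force: [-0.4, -0.7, 0.7]
finger_gap: 0.0855
grip_force: 0.0
```

Emit:
send_rows(
  increments=[
    {"dx": 0.8,"dy": 0.71,"dz": 0,"roll": 1.33,"claw": 1},
    {"dx": 1.6,"dy": 1.42,"dz": 0,"roll": 2.66,"claw": 1},
    {"dx": 2.4,"dy": 2.13,"dz": 0,"roll": 3.99,"claw": 1},
    {"dx": 3.2,"dy": 2.84,"dz": 0,"roll": 5.32,"claw": 1},
    {"dx": 4,"dy": 3.55,"dz": 0,"roll": 6.65,"claw": 1},
  ],
)

```text
clock: 1.35
tcp_pos: [0.385, -0.3663, 0.2896]
orientation: [-0.0, 0.458, 0.889, 0.0]
wrist_force: [0.9, -0.7, 0.0]
finger_gap: 0.0855
grip_force: 0.0
```

Emit:
send_rows(
  increments=[
    {"dx": 0.8,"dy": 0.71,"dz": 0,"roll": 1.33,"claw": 1},
    {"dx": 1.6,"dy": 1.42,"dz": 0,"roll": 2.66,"claw": 1},
    {"dx": 2.4,"dy": 2.13,"dz": 0,"roll": 3.99,"claw": 1},
    {"dx": 3.2,"dy": 2.84,"dz": 0,"roll": 5.32,"claw": 1},
    {"dx": 4,"dy": 3.54,"dz": 0,"roll": 6.65,"claw": 1},
  ],
)

```text
clock: 1.98
tcp_pos: [0.485, -0.2778, 0.2895]
orientation: [-0.0, 0.012, 1.0, 0.0]
wrist_force: [0.3, -0.3, -0.1]
finger_gap: 0.0852
grip_force: 0.0
```

Emit:
send_rows(
  increments=[
    {"dy": -0.05,"dz": -1,"claw": 1},
    {"dy": -0.05,"dz": -2,"claw": 1},
    {"dy": -0.05,"dz": -2.8,"claw": 1},
    {"dy": -0.05,"dz": -2.8,"claw": -0.2},
    {"dy": -0.05,"dz": -2.8,"claw": -0.5},
  ],
)

```text
schema error: expected keys dx, dy, dz, roll, claw
```

Emit:
send_rows(
  increments=[
    {"claw": -1},
    {"claw": -1},
    {"claw": -1},
    {"claw": -1},
    {"claw": -1},
  ],
)

```text
schema error: expected keys dx, dy, dz, roll, claw
```

Emit:
send_rows(
  increments=[
    {"dx": 0,"dy": -0.05,"dz": -1,"roll": 0,"claw": 1},
    {"dx": 0,"dy": -0.05,"dz": -2,"roll": 0,"claw": 1},
    {"dx": 0,"dy": -0.05,"dz": -2.8,"roll": 0,"claw": 1},
    {"dx": 0,"dy": -0.05,"dz": -2.8,"roll": 0,"claw": -0.2},
    {"dx": 0,"dy": -0.05,"dz": -2.8,"roll": 0,"claw": -0.5},
  ],
)

```text
clock: 2.6
tcp_pos: [0.4847, -0.28, 0.2206]
orientation: [0.0, 0.015, 1.0, -0.0]
wrist_force: [0.1, -0.6, -0.1]
finger_gap: 0.0514
grip_force: 0.0
```

Emit:
send_rows(
  increments=[
    {"dx": 0,"dy": 0,"dz": 0,"roll": 0,"claw": -1},
    {"dx": 0,"dy": 0,"dz": 0,"roll": 0,"claw": -1},
    {"dx": 0,"dy": 0,"dz": 0,"roll": 0,"claw": -1},
    {"dx": 0,"dy": 0,"dz": 0,"roll": 0,"claw": -1},
    {"dx": 0,"dy": 0,"dz": 0,"roll": 0,"claw": -1},
  ],
)

```text
clock: 3.22
tcp_pos: [0.4851, -0.28, 0.2208]
orientation: [0.001, 0.015, 1.0, -0.0]
wrist_force: [0.7, 1.8, 5.5]
finger_gap: 0.0145
grip_force: 49.1
```

Emit:
send_rows(
  increments=[
    {"dx": 0,"dy": 0,"dz": 0.3,"roll": 0,"claw": -1},
    {"dx": 0,"dy": 0,"dz": 0.8,"roll": 0,"claw": -1},
    {"dx": 0,"dy": 0,"dz": 1.4,"roll": 0,"claw": -1},
    {"dx": 0,"dy": 0,"dz": 2,"roll": 0,"claw": -1},
    {"dx": 0,"dy": 0,"dz": 2,"roll": 0,"claw": -1},
  ],
)

```text
clock: 3.85
tcp_pos: [0.4854, -0.2805, 0.272]
orientation: [0.001, 0.015, 1.0, -0.001]
wrist_force: [-0.1, 0.0, -4.8]
finger_gap: 0.0146
grip_force: 48.4
```

Run:
```python
from workcell import *
from h import *
import pickle
d={n:read_camera(n) for n in("scene","top")};pickle.dump(d,open("c1.pkl","wb"))
a=d["scene"]["image"][60:260,160:320];b=d["top"]["image"][160:300,300:420]
cv2.imwrite("pics/l1.png",np.hstack([cv2.resize(a,(400,500)),cv2.resize(b,(400,500))]))
```

```text
(no output)
```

View pics/l1.png

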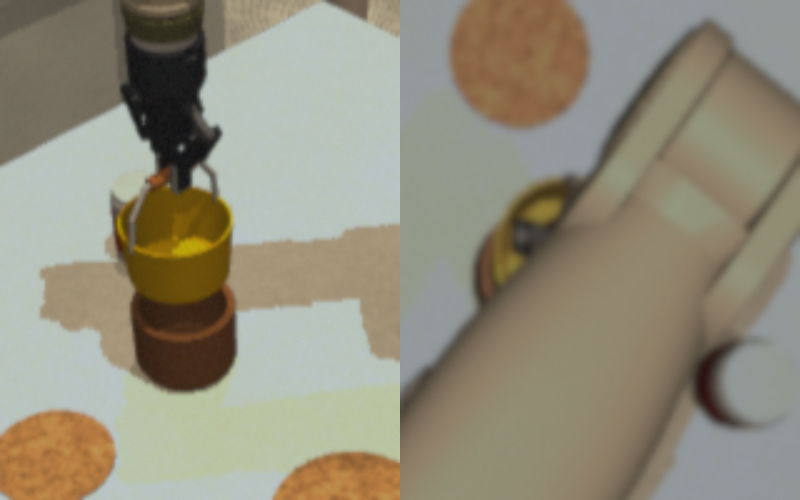

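The left crop shows the pail hanging level, with its rim at about (175,215), clear of the crock at about (183,330). I'm carrying it to the mat.

Emit:
send_rows(
  increments=[
    {"dx": 0,"dy": 0.4,"dz": 0.2,"roll": 0,"claw": -1},
    {"dx": 0.2,"dy": 1.3,"dz": 0.2,"roll": 0,"claw": -1},
    {"dx": 0.4,"dy": 2.6,"dz": 0.2,"roll": 0,"claw": -1},
    {"dx": 0.6,"dy": 4.1,"dz": 0.2,"roll": 0,"claw": -1},
    {"dx": 0.7,"dy": 5.6,"dz": 0,"roll": 0,"claw": -1},
  ],
)

```text
clock: 4.58
tcp_pos: [0.5021, -0.1382, 0.2701]
orientation: [0.0, 0.015, 1.0, 0.0]
wrist_force: [0.4, 1.5, -4.8]
finger_gap: 0.0145
grip_force: 48.4
```

Emit:
send_rows(
  increments=[
    {"dx": 0.2,"dy": 1.5,"dz": 0,"roll": 0,"claw": -1},
    {"dx": 0.4,"dy": 3,"dz": -0.3,"roll": 0,"claw": -1},
    {"dx": 0.6,"dy": 4.5,"dz": -0.8,"roll": 0,"claw": -1},
    {"dx": 0.74,"dy": 5.8,"dz": -1.3,"roll": 0,"claw": -1},
    {"dx": 0.74,"dy": 6.56,"dz": -1.8,"roll": 0,"claw": -1},
  ],
)

```text
clock: 5.2
tcp_pos: [0.5201, 0.0261, 0.2245]
orientation: [-0.0, 0.014, 1.0, 0.0]
wrist_force: [-0.1, -0.7, -5.5]
finger_gap: 0.0143
grip_force: 48.4
```

Emit:
send_rows(
  increments=[
    {"dx": 0,"dy": 0,"dz": -0.6,"roll": 0,"claw": -1},
    {"dx": 0,"dy": 0,"dz": -1.3,"roll": 0,"claw": -1},
    {"dx": 0,"dy": 0,"dz": -2,"roll": 0,"claw": -1},
    {"dx": 0,"dy": 0,"dz": -2.6,"roll": 0,"claw": -1},
    {"dx": 0,"dy": 0,"dz": -3,"roll": 0,"claw": -1},
  ],
)

```text
clock: 5.82
tcp_pos: [0.5201, 0.0235, 0.1489]
orientation: [-0.001, 0.015, 1.0, -0.0]
wrist_force: [-1.4, 0.4, -4.3]
finger_gap: 0.0148
grip_force: 48.4
```

Run:
```python
from workcell import *
from h import *
import pickle
print(get_state()["tcp_pos"],get_state()["wrist_force"])
d={n:read_camera(n) for n in("scene","top")};pickle.dump(d,open("c2.pkl","wb"))
a=d["scene"]["image"][160:320,200:420]
cv2.imwrite("pics/l2.png",np.vstack([cv2.resize(a,(440,320)),cv2.resize(d["top"]["image"][160:290,180:400],(440,260))]))
```

```text
[0.52014899 0.02348841 0.14891617] [-1.38128298  0.4337815  -4.26080407]
```

View pics/l2.png

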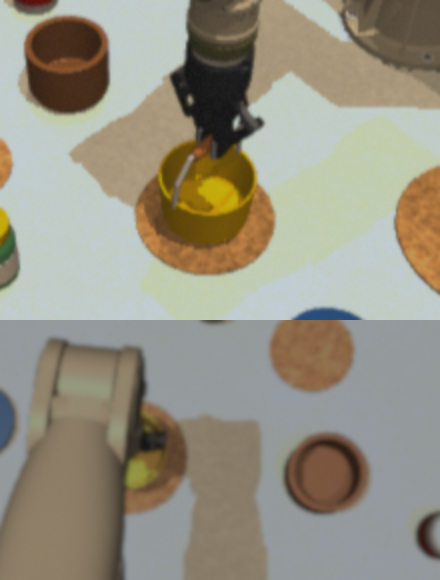

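The pail hangs upright over the middle of the mat, and the empty crock is in full view in the top image. I'm lowering the last 14 mm slowly.

Emit:
send_rows(
  increments=[
    {"dx": 0,"dy": 0,"dz": -0.12,"roll": 0,"claw": -1},
    {"dx": 0,"dy": 0,"dz": -0.24,"roll": 0,"claw": -1},
    {"dx": 0,"dy": 0,"dz": -0.36,"roll": 0,"claw": -1},
    {"dx": 0,"dy": 0,"dz": -0.46,"roll": 0,"claw": -1},
    {"dx": 0,"dy": 0,"dz": -0.52,"roll": 0,"claw": -1},
  ],
)

```text
clock: 6.55
tcp_pos: [0.5205, 0.0242, 0.1369]
orientation: [-0.0, 0.015, 1.0, 0.0]
wrist_force: [0.3, 0.2, -5.0]
finger_gap: 0.0144
grip_force: 48.5
```

Run:
```python
from h import *;import pickle
from workcell import *
print(get_state()["wrist_force"],get_state()["tcp_pos"])
d=pickle.load(open("c2.pkl","rb"));r=d["top"];s=d["scene"]
bx=(315,205,372,262)
for lo,hi in(((0,60,20),(20,255,150)),((0,70,20),(18,255,160))):
  for b in blobs(r,lo,hi,300,bx):print("crock top",b.min(0),b.max(0),circ(toplane(r,b,.09)))
for lo,hi in(((0,80,10),(14,255,140)),):
  for b in blobs(s,lo,hi,300,(205,160,260,220)):
    print("crock sc",b.min(0),b.max(0));p=toplane(s,b[b[:,1]<np.median(b[:,1])],.09);print(circ(p),circ(toplane(s,b[b[:,1]<182],.09)))
g=cv2.cvtColor(r["image"],cv2.COLOR_BGR2GRAY)
print(blobs(s,(0,80,10),(14,255,140),300,(205,160,260,220),True)[0][::4].tolist())
```

```text
[ 0.28959668  0.16653347 -4.97756791] [0.52052179 0.02419923 0.13688256]
crock top [323 217] [363 255] [ 0.4855 -0.2773  0.0606]
crock top [323 217] [363 255] [ 0.4855 -0.2768  0.0601]
crock sc [213 169] [253 215]
[ 0.4889 -0.2759  0.0578] [ 0.4876 -0.2772  0.0565]
[[240, 169], [252, 178], [251, 206], [230, 215], [216, 206], [213, 180], [224, 170]]
```

Emit:
send_rows(
  increments=[
    {"dx": 0,"dy": 0,"dz": -0.03,"roll": 0,"claw": -1},
    {"dx": 0,"dy": 0,"dz": -0.06,"roll": 0,"claw": -1},
    {"dx": 0,"dy": 0,"dz": -0.09,"roll": 0,"claw": -1},
    {"dx": 0,"dy": 0,"dz": -0.1,"roll": 0,"claw": -1},
    {"dx": 0,"dy": 0,"dz": -0.1,"roll": 0,"claw": -1},
  ],
)

```text
clock: 7.18
tcp_pos: [0.5209, 0.0244, 0.1353]
orientation: [0.001, 0.014, 1.0, 0.0]
wrist_force: [-1.6, 2.1, 4.4]
finger_gap: 0.0144
grip_force: 49.3
```

Contact made, so I'm releasing and then retreating up.

Emit:
send_rows(
  increments=[
    {"dx": 0,"dy": 0,"dz": 0.04,"roll": 0,"claw": -0.6},
    {"dx": 0,"dy": 0,"dz": 0.04,"roll": 0,"claw": 0},
    {"dx": 0,"dy": 0,"dz": 0.04,"roll": 0,"claw": 0.6},
    {"dx": 0,"dy": 0,"dz": 0.04,"roll": 0,"claw": 1},
    {"dx": 0,"dy": 0,"dz": 0.04,"roll": 0,"claw": 1},
  ],
)

```text
clock: 7.8
tcp_pos: [0.5206, 0.024, 0.1355]
orientation: [0.0, 0.015, 1.0, -0.0]
wrist_force: [0.8, 0.5, 0.8]
finger_gap: 0.0849
grip_force: 0.0
```

Emit:
send_rows(
  increments=[
    {"dx": 0,"dy": 0,"dz": 0,"roll": 0,"claw": 1},
    {"dx": 0,"dy": 0,"dz": 0,"roll": 0,"claw": 1},
    {"dx": 0,"dy": 0,"dz": 0.5,"roll": 0,"claw": 1},
    {"dx": 0,"dy": 0,"dz": 1.5,"roll": 0,"claw": 1},
    {"dx": 0,"dy": 0,"dz": 2.6,"roll": 0,"claw": 1},
  ],
)

```text
clock: 8.43
tcp_pos: [0.5205, 0.0242, 0.2018]
orientation: [-0.0, 0.015, 1.0, 0.0]
wrist_force: [-0.9, 0.3, -0.2]
finger_gap: 0.0851
grip_force: 0.0
```

Emit:
send_rows(
  increments=[
    {"dx": 0.4,"dy": 2,"dz": 0,"roll": 0,"claw": 1},
    {"dx": 0.8,"dy": 4,"dz": 0,"roll": 0,"claw": 1},
    {"dx": 1.2,"dy": 6,"dz": 0,"roll": 0,"claw": 1},
    {"dx": 1.4,"dy": 7,"dz": 0,"roll": 0,"claw": 1},
    {"dx": 1.4,"dy": 7,"dz": 0,"roll": 0,"claw": 1},
  ],
)

```text
clock: 9.05
tcp_pos: [0.5558, 0.201, 0.2011]
orientation: [0.0, 0.013, 1.0, 0.0]
wrist_force: [0.1, -1.0, -0.1]
finger_gap: 0.0855
grip_force: 0.0
```

Run:
```python
from workcell import *
from h import *
import pickle
d={n:read_camera(n) for n in("scene","top","wrist")};pickle.dump((d,get_state()),open("c3.pkl","wb"))
print(get_state()["tcp_pos"],d["wrist"]["fx"],d["wrist"]["cx"],d["wrist"]["cy"],d["wrist"]["world_to_cam"])
cv2.imwrite("pics/l3.png",np.hstack([d["scene"]["image"][100:400,150:450],d["wrist"]["image"][:300,60:500]]))
cv2.imwrite("pics/w3.png",d["wrist"]["image"])
```

```text
[0.55546431 0.19851015 0.20089279] 325.19226210127806 280.1887731069395 212.92096428741294 [[ 0.02836156  0.99959711 -0.00111027 -0.21365111]
 [-0.95834807  0.02687538 -0.28433551  0.55069845]
 [-0.28419112  0.00912822  0.9587242  -0.17625229]
 [ 0.          0.          0.          1.        ]]
```

View pics/l3.png

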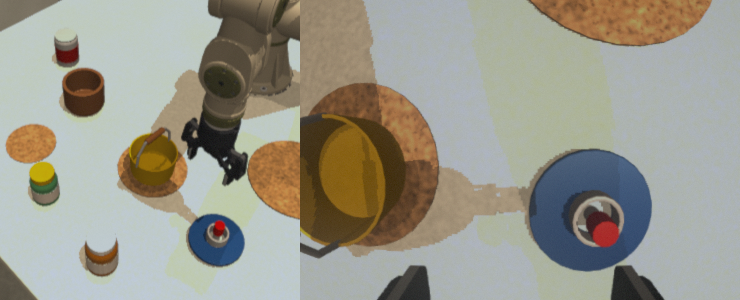

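The scene crop shows the pail upright on the mat at about (152,165). In the wrist crop the blue lid is at about (590,208) and the knob top at about (605,233). I'm measuring the lids with the wrist camera.

```bash
cat >> h.py <<'E'
def wplane(r,uv,z):
    K=np.array([[r["fx"],0,r["cx"]],[0,r["fy"],r["cy"]],[0,0,1.]])
    n=cv2.fisheye.undistortPoints(np.asarray(uv,float).reshape(-1,1,2),K,np.zeros(4))[:,0]
    M=r["world_to_cam"];R,t=M[:3,:3],M[:3,3];d=np.c_[n[:,0],-n[:,1],-np.ones(len(n))]@R
    c=-R.T@t;return (c+((z-c[2])/d[:,2])[:,None]*d)[:,:2]
E
python3 - <<'E'
from h import *;import pickle
d,_=pickle.load(open("c3.pkl","rb"));w=d["wrist"]
for b in blobs(w,(95,100,20),(125,255,200),1000):print("blue",b.min(0),b.max(0),circ(wplane(w,b,.021)))
for b in blobs(w,(0,150,20),(6,255,255),50,(320,190,400,260)):print("red",b.min(0),b.max(0))
for v in(120,150,170,190):
  for b in blobs(w,(0,150,v),(6,255,255),50,(320,190,400,260)):print("redtop",v,b.min(0),b.max(0),circ(wplane(w,b,.078)))
for b in blobs(w,(0,0,130),(180,90,255),100,(325,180,390,255)):print("collar",b.min(0),b.max(0),circ(wplane(w,b,.047)))
E
```

```text
blue [291 152] [410 270] [0.5763 0.2694 0.0622]
red [352 221] [378 245]
redtop 120 [353 221] [378 245] [0.5769 0.2681 0.011 ]
redtop 150 [354 222] [378 245] [0.5771 0.2683 0.0107]
redtop 170 [357 224] [376 242] [0.5763 0.2687 0.0088]
collar [333 197] [383 246] [0.5766 0.2693 0.0241]
```

Emit:
send_rows(
  increments=[
    {"dx": 0.4,"dy": 1.4,"dz": -0.5,"roll": 0,"claw": 1},
    {"dx": 0.84,"dy": 2.81,"dz": -1.5,"roll": 0,"claw": 1},
    {"dx": 0.84,"dy": 2.81,"dz": -2.7,"roll": 0,"claw": 1},
    {"dx": 0.84,"dy": 2.81,"dz": -3.8,"roll": 0,"claw": 1},
    {"dx": 0.84,"dy": 2.81,"dz": -4.6,"roll": 0,"claw": 1},
  ],
)

```text
clock: 9.82
tcp_pos: [0.5762, 0.2678, 0.0844]
orientation: [-0.001, 0.016, 1.0, -0.0]
wrist_force: [-0.6, 0.3, 0.6]
finger_gap: 0.0854
grip_force: 0.0
```

Emit:
send_rows(
  increments=[
    {"dx": 0,"dy": 0,"dz": -0.4,"roll": 0,"claw": 0.6},
    {"dx": 0,"dy": 0,"dz": -0.6,"roll": 0,"claw": 0},
    {"dx": 0,"dy": 0,"dz": -0.6,"roll": 0,"claw": -0.3},
    {"dx": 0,"dy": 0,"dz": -0.6,"roll": 0,"claw": -0.6},
    {"dx": 0,"dy": 0,"dz": -0.6,"roll": 0,"claw": -1},
  ],
)

```text
clock: 10.45
tcp_pos: [0.5772, 0.2694, 0.0716]
orientation: [0.001, 0.015, 1.0, 0.0]
wrist_force: [0.2, -0.8, 3.6]
finger_gap: 0.0228
grip_force: 49.5
```

Emit:
send_rows(
  increments=[
    {"dx": 0,"dy": 0,"dz": 0,"roll": 0,"claw": -1},
    {"dx": 0,"dy": 0,"dz": 0,"roll": 0,"claw": -1},
    {"dx": 0,"dy": 0,"dz": 0,"roll": 0,"claw": -1},
    {"dx": 0,"dy": 0,"dz": 0,"roll": 0,"claw": -1},
    {"dx": 0,"dy": 0,"dz": 0,"roll": 0,"claw": -1},
  ],
  grip_force=60,
)

```text
clock: 11.08
tcp_pos: [0.5772, 0.2694, 0.0716]
orientation: [0.001, 0.015, 1.0, 0.0]
wrist_force: [-0.6, -1.0, 5.7]
finger_gap: 0.0219
grip_force: 58.5
```

Emit:
send_rows(
  increments=[
    {"dx": 0,"dy": 0,"dz": 0.3,"roll": 0,"claw": -1},
    {"dx": 0,"dy": 0,"dz": 1,"roll": 0,"claw": -1},
    {"dx": 0,"dy": 0,"dz": 2,"roll": 0,"claw": -1},
    {"dx": 0,"dy": 0,"dz": 3.2,"roll": 0,"claw": -1},
    {"dx": 0,"dy": 0,"dz": 4.4,"roll": 0,"claw": -1},
  ],
)

```text
clock: 11.7
tcp_pos: [0.5762, 0.2695, 0.1819]
orientation: [-0.0, 0.015, 1.0, 0.0]
wrist_force: [0.3, 0.8, -4.5]
finger_gap: 0.022
grip_force: 58.9
```

Emit:
send_rows(
  increments=[
    {"dx": 0,"dy": 0,"dz": 1.2,"roll": 0,"claw": -1},
    {"dx": -0.05,"dy": -0.3,"dz": 2.2,"roll": 0,"claw": -1},
    {"dx": -0.15,"dy": -0.9,"dz": 2.8,"roll": 0,"claw": -1},
    {"dx": -0.3,"dy": -1.8,"dz": 3,"roll": 0,"claw": -1},
    {"dx": -0.5,"dy": -3,"dz": 3,"roll": 0,"claw": -1},
  ],
)

```text
clock: 12.32
tcp_pos: [0.5635, 0.1928, 0.2552]
orientation: [-0.0, 0.014, 1.0, -0.0]
wrist_force: [0.2, -0.6, -4.8]
finger_gap: 0.0221
grip_force: 59.1
```

Emit:
send_rows(
  increments=[
    {"dx": -0.25,"dy": -1.4,"dz": 0,"roll": 0,"claw": -1},
    {"dx": -0.5,"dy": -2.9,"dz": 0,"roll": 0,"claw": -1},
    {"dx": -0.75,"dy": -4.4,"dz": 0,"roll": 0,"claw": -1},
    {"dx": -1,"dy": -5.9,"dz": 0,"roll": 0,"claw": -1},
    {"dx": -1.25,"dy": -7.4,"dz": 0,"roll": 0,"claw": -1},
  ],
)

```text
clock: 12.95
tcp_pos: [0.5311, 0.0072, 0.2545]
orientation: [-0.001, 0.015, 1.0, 0.0]
wrist_force: [0.1, -0.0, -5.1]
finger_gap: 0.0222
grip_force: 59.1
```

Emit:
send_rows(
  increments=[
    {"dx": -0.25,"dy": -1.5,"dz": 0,"roll": 0,"claw": -1},
    {"dx": -0.5,"dy": -3,"dz": 0,"roll": 0,"claw": -1},
    {"dx": -0.75,"dy": -4.5,"dz": 0,"roll": 0,"claw": -1},
    {"dx": -1,"dy": -6,"dz": 0,"roll": 0,"claw": -1},
    {"dx": -1.25,"dy": -7.4,"dz": 0,"roll": 0,"claw": -1},
  ],
)

```text
clock: 13.58
tcp_pos: [0.4996, -0.1774, 0.2545]
orientation: [-0.001, 0.015, 1.0, 0.0]
wrist_force: [0.6, -0.5, -4.2]
finger_gap: 0.0224
grip_force: 59.1
```

Emit:
send_rows(
  increments=[
    {"dx": -0.2,"dy": -1.3,"dz": 0,"roll": 0,"claw": -1},
    {"dx": -0.35,"dy": -2.3,"dz": 0,"roll": 0,"claw": -1},
    {"dx": -0.5,"dy": -3.1,"dz": 0,"roll": 0,"claw": -1},
    {"dx": -0.6,"dy": -3.7,"dz": 0,"roll": 0,"claw": -1},
    {"dx": -0.64,"dy": -4.04,"dz": 0,"roll": 0,"claw": -1},
  ],
)

```text
clock: 14.2
tcp_pos: [0.4851, -0.2772, 0.2553]
orientation: [-0.0, 0.015, 1.0, 0.0]
wrist_force: [-0.6, 0.6, -3.4]
finger_gap: 0.0221
grip_force: 59.1
```

Run:
```python
from workcell import *
from h import *
import pickle
d={n:read_camera(n) for n in("scene","top","wrist")};s=get_state();pickle.dump((d,s),open("c4.pkl","wb"))
print(s["tcp_pos"],s["wrist_force"],s["finger_gap"])
cv2.imwrite("pics/l4.png",np.hstack([d["scene"]["image"][20:320,150:450],d["wrist"]["image"][:300,60:500]]))
w=d["wrist"];g=s["tcp_pos"]
for b in blobs(w,(95,100,20),(125,255,200),1000):print("blue",b.min(0),b.max(0),circ(wplane(w,b,g[2]-.049)))
```

```text
[ 0.48557105 -0.27647856  0.25542134] [-0.68728141 -0.21283418 -5.14202282] 0.021726859009928573
blue [183 134] [386 304] [ 0.485  -0.2752  0.0612]
```

View pics/l4.png

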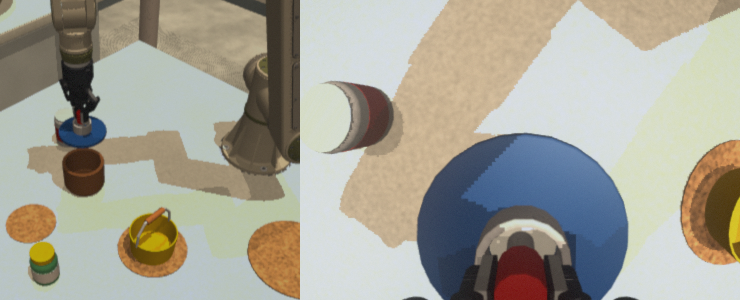

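The lids hang level over the crock: the lid is at about (80,130) in the scene crop, directly above the crock at (83,172). The wrist fit puts the axis within 2 mm of target, so I'm lowering.

Emit:
send_rows(
  increments=[
    {"dx": 0,"dy": 0,"dz": -0.5,"roll": 0,"claw": -1},
    {"dx": 0,"dy": 0,"dz": -1.3,"roll": 0,"claw": -1},
    {"dx": 0,"dy": 0,"dz": -2.2,"roll": 0,"claw": -1},
    {"dx": 0,"dy": 0,"dz": -2.9,"roll": 0,"claw": -1},
    {"dx": 0,"dy": 0,"dz": -3.3,"roll": 0,"claw": -1},
  ],
)

```text
clock: 14.98
tcp_pos: [0.485, -0.2753, 0.1713]
orientation: [-0.001, 0.014, 1.0, 0.001]
wrist_force: [0.5, 0.1, -3.3]
finger_gap: 0.0223
grip_force: 59.1
```

Emit:
send_rows(
  increments=[
    {"dx": 0,"dy": 0,"dz": -0.12,"roll": 0,"claw": -1},
    {"dx": 0,"dy": 0,"dz": -0.24,"roll": 0,"claw": -1},
    {"dx": 0,"dy": 0,"dz": -0.36,"roll": 0,"claw": -1},
    {"dx": 0,"dy": 0,"dz": -0.48,"roll": 0,"claw": -1},
    {"dx": 0,"dy": 0,"dz": -0.6,"roll": 0,"claw": -1},
  ],
)

```text
clock: 15.6
tcp_pos: [0.4857, -0.2767, 0.1581]
orientation: [0.0, 0.015, 1.0, -0.0]
wrist_force: [0.3, 0.8, -3.9]
finger_gap: 0.0219
grip_force: 59.2
```

Emit:
send_rows(
  increments=[
    {"dx": 0,"dy": 0,"dz": -0.06,"roll": 0,"claw": -1},
    {"dx": 0,"dy": 0,"dz": -0.12,"roll": 0,"claw": -1},
    {"dx": 0,"dy": 0,"dz": -0.17,"roll": 0,"claw": -1},
    {"dx": 0,"dy": 0,"dz": -0.22,"roll": 0,"claw": -1},
    {"dx": 0,"dy": 0,"dz": -0.25,"roll": 0,"claw": -1},
  ],
)

```text
clock: 16.23
tcp_pos: [0.4857, -0.2767, 0.1518]
orientation: [0.0, 0.015, 1.0, -0.0]
wrist_force: [0.8, -0.3, -3.6]
finger_gap: 0.0222
grip_force: 59.2
```

Emit:
send_rows(
  increments=[
    {"dx": 0,"dy": 0,"dz": -0.02,"roll": 0,"claw": -1},
    {"dx": 0,"dy": 0,"dz": -0.04,"roll": 0,"claw": -1},
    {"dx": 0,"dy": 0,"dz": -0.06,"roll": 0,"claw": -1},
    {"dx": 0,"dy": 0,"dz": -0.08,"roll": 0,"claw": -1},
    {"dx": 0,"dy": 0,"dz": -0.08,"roll": 0,"claw": -1},
  ],
)

```text
clock: 16.85
tcp_pos: [0.4858, -0.2768, 0.1516]
orientation: [0.001, 0.015, 1.0, -0.001]
wrist_force: [-3.6, 1.5, 8.8]
finger_gap: 0.0222
grip_force: 60.6
```

Seated at the expected height and pressing 9 N. Letting go and rising.

Emit:
send_rows(
  increments=[
    {"dx": 0,"dy": 0,"dz": 0.06,"roll": 0,"claw": -0.4},
    {"dx": 0,"dy": 0,"dz": 0.06,"roll": 0,"claw": 0.2},
    {"dx": 0,"dy": 0,"dz": 0.06,"roll": 0,"claw": 0.7},
    {"dx": 0,"dy": 0,"dz": 0.06,"roll": 0,"claw": 1},
    {"dx": 0,"dy": 0,"dz": 0.06,"roll": 0,"claw": 1},
  ],
)

```text
clock: 17.48
tcp_pos: [0.4856, -0.2766, 0.1511]
orientation: [-0.0, 0.015, 1.0, 0.0]
wrist_force: [-0.2, 0.6, -1.0]
finger_gap: 0.0854
grip_force: 0.0
```

Emit:
send_rows(
  increments=[
    {"dx": 0,"dy": 0,"dz": 0,"roll": 0,"claw": 1},
    {"dx": 0,"dy": 0,"dz": 0.5,"roll": 0,"claw": 1},
    {"dx": 0,"dy": 0,"dz": 1.4,"roll": 0,"claw": 1},
    {"dx": 0,"dy": 0,"dz": 2,"roll": 0,"claw": 1},
    {"dx": 0,"dy": 0,"dz": 2,"roll": 0,"claw": 1},
  ],
)

```text
clock: 18.1
tcp_pos: [0.4865, -0.2773, 0.2031]
orientation: [0.001, 0.015, 1.0, -0.001]
wrist_force: [0.1, 0.8, -0.1]
finger_gap: 0.0853
grip_force: 0.0
```

Run:
```python
from workcell import *
from h import *
import pickle
d={n:read_camera(n) for n in("scene","wrist")};s=get_state();pickle.dump((d,s),open("c5.pkl","wb"))
print(s["tcp_pos"],s["wrist_force"],s["finger_gap"])
cv2.imwrite("pics/l5.png",np.hstack([cv2.resize(d["scene"]["image"][120:240,170:290],(300,300)),d["wrist"]["image"][120:420,60:500]]))
w=d["wrist"];sc=d["scene"]
for b in blobs(w,(95,100,20),(125,255,200),1000):print("blue",b.min(0),b.max(0),circ(wplane(w,b,.101)))
for b in blobs(sc,(95,100,20),(125,255,200),200,(180,120,290,240)):print("blue s",b.min(0),b.max(0),circ(toplane(sc,b,.101)))
```

```text
[ 0.48552731 -0.2765574   0.2011543 ] [-0.29228922 -0.17359113 -0.78769009] 0.08567930820252394
blue [207 131] [366 292] [ 0.4851 -0.2756  0.0621]
blue s [212 165] [255 195] [ 0.487  -0.2707  0.0639]
```

View pics/l5.png

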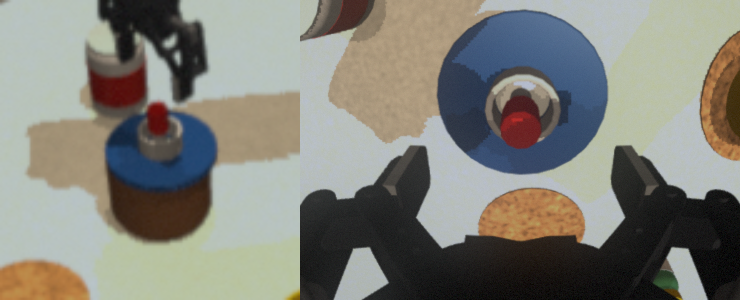

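The lids are nested flat on the crock: the plate is at about (160,150) in the left crop and the collar at (522,108) in the right. Next I go down to the collar.

Emit:
send_rows(
  increments=[
    {"dx": 0,"dy": 0.03,"dz": -0.7,"roll": 0,"claw": 1},
    {"dx": 0,"dy": 0.03,"dz": -1.5,"roll": 0,"claw": 1},
    {"dx": 0,"dy": 0.03,"dz": -2.3,"roll": 0,"claw": 1},
    {"dx": 0,"dy": 0.03,"dz": -2.9,"roll": 0,"claw": 1},
    {"dx": 0,"dy": 0.03,"dz": -3.12,"roll": 0,"claw": 1},
  ],
  grip_force=35,
)

```text
clock: 18.82
tcp_pos: [0.4848, -0.2753, 0.1218]
orientation: [-0.001, 0.015, 1.0, 0.001]
wrist_force: [0.4, 0.6, -0.6]
finger_gap: 0.0854
grip_force: 0.0
```

Emit:
send_rows(
  increments=[
    {"dx": 0,"dy": 0,"dz": 0,"roll": 0,"claw": 0.7},
    {"dx": 0,"dy": 0,"dz": 0,"roll": 0,"claw": 0.4},
    {"dx": 0,"dy": 0,"dz": 0,"roll": 0,"claw": 0.1},
    {"dx": 0,"dy": 0,"dz": 0,"roll": 0,"claw": -0.3},
    {"dx": 0,"dy": 0,"dz": 0,"roll": 0,"claw": -1},
  ],
)

```text
clock: 19.45
tcp_pos: [0.4862, -0.2763, 0.1244]
orientation: [0.001, 0.015, 1.0, -0.001]
wrist_force: [-0.7, 0.0, 6.0]
finger_gap: 0.0481
grip_force: 36.8
```

Emit:
send_rows(
  increments=[
    {"dx": 0,"dy": 0,"dz": 0,"roll": 0,"claw": -1},
    {"dx": 0,"dy": 0,"dz": 0,"roll": 0,"claw": -1},
    {"dx": 0,"dy": 0,"dz": 0,"roll": 0,"claw": -1},
    {"dx": 0,"dy": 0,"dz": 0,"roll": 0,"claw": -1},
    {"dx": 0,"dy": 0,"dz": 0,"roll": 0,"claw": -1},
  ],
)

```text
clock: 20.08
tcp_pos: [0.4862, -0.2763, 0.1244]
orientation: [0.001, 0.015, 1.0, -0.001]
wrist_force: [-0.9, 0.9, 6.3]
finger_gap: 0.048
grip_force: 36.8
```

Collar gripped with a 48 mm gap. Lifting straight up, slowly at first.

Emit:
send_rows(
  increments=[
    {"dx": 0,"dy": 0,"dz": 0.1,"roll": 0,"claw": -1},
    {"dx": 0,"dy": 0,"dz": 0.25,"roll": 0,"claw": -1},
    {"dx": 0,"dy": 0,"dz": 0.45,"roll": 0,"claw": -1},
    {"dx": 0,"dy": 0,"dz": 0.7,"roll": 0,"claw": -1},
    {"dx": 0,"dy": 0,"dz": 1,"roll": 0,"claw": -1},
  ],
)

```text
clock: 20.7
tcp_pos: [0.4855, -0.2758, 0.1487]
orientation: [-0.0, 0.015, 1.0, 0.0]
wrist_force: [0.9, 0.5, -2.1]
finger_gap: 0.0486
grip_force: 36.4
```

Emit:
send_rows(
  increments=[
    {"dx": 0,"dy": 0,"dz": 0.5,"roll": 0,"claw": -1},
    {"dx": 0,"dy": 0,"dz": 1,"roll": 0,"claw": -1},
    {"dx": 0,"dy": 0,"dz": 1.6,"roll": 0,"claw": -1},
    {"dx": 0,"dy": 0,"dz": 2.1,"roll": 0,"claw": -1},
    {"dx": 0,"dy": 0,"dz": 2.4,"roll": 0,"claw": -1},
  ],
)

```text
clock: 21.32
tcp_pos: [0.4859, -0.2761, 0.2095]
orientation: [0.001, 0.015, 1.0, -0.0]
wrist_force: [0.3, -0.0, -1.4]
finger_gap: 0.0486
grip_force: 36.4
```

Run:
```python
from workcell import *
from h import *
d={n:read_camera(n) for n in("scene","wrist")};s=get_state()
print(s["clock"],s["tcp_pos"],s["wrist_force"],s["finger_gap"],s["grip_force"])
cv2.imwrite("pics/l6.png",np.hstack([cv2.resize(d["scene"]["image"][80:280,170:370],(300,300)),d["wrist"]["image"][120:420,60:500]]))
```

```text
21.425 [ 0.48602596 -0.27619499  0.20936467] [ 0.30379266 -1.08273607 -2.10202415] 0.047861044109213956 36.433082688599825
```

View pics/l6.png

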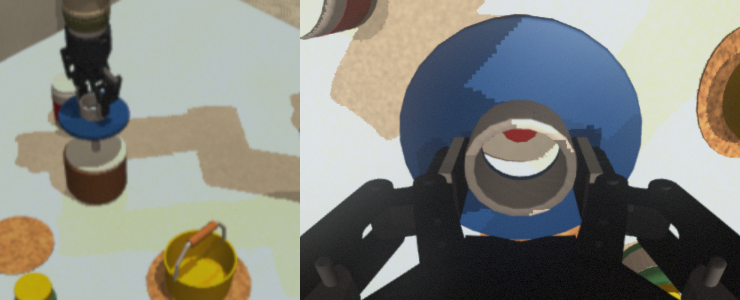

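The outer lid hangs level at about (93,115) in the left crop. The white inner lid stays seated on the crock at (95,155), and its knob shows through the collar. The lift was 85 mm, so the outer lid is about 101 mm above the inner one. One settling call, then hand in.

Emit:
send_rows(
  increments=[
    {"dx": 0,"dy": 0,"dz": 0,"roll": 0,"claw": -1},
    {"dx": 0,"dy": 0,"dz": 0,"roll": 0,"claw": -1},
    {"dx": 0,"dy": 0,"dz": 0,"roll": 0,"claw": -1},
    {"dx": 0,"dy": 0,"dz": 0,"roll": 0,"claw": -1},
    {"dx": 0,"dy": 0,"dz": 0,"roll": 0,"claw": -1},
  ],
)

```text
clock: 22.05
tcp_pos: [0.4856, -0.2758, 0.2082]
orientation: [-0.0, 0.015, 1.0, 0.0]
wrist_force: [-0.3, 0.3, -0.4]
finger_gap: 0.0483
grip_force: 36.4
```

```bash
python3 -c "
from workcell import *
print(hand_in())"
```

```text
the job is handed in; nothing more can be done
None
```

I handed the job in at 22 s, and no verdict came back: the pail stands on the cork mat, the inner lid is seated in the crock, and the outer lid is held level about 10 cm above it.

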